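# Put the mixed-up lids back on their ring dishes

### The job

The lids of the four coloured glass ring dishes have been mixed up: every lid sits on a dish of another colour. Put each lid back on the dish of its own colour, properly seated; the silver tray is the only spare place to stand a lid meanwhile, so never lay one on the bare marble. It is glass: keep the lids upright, set them down rather than let them drop, and leave the dishes, the tray and the ring stick standing where they are.

Things in the scene. Friction and masses are not known exactly. Their poses are not given: they have to be found in the camera images.
- cobalt_dish: Squat round ring dish of cobalt-blue glass, loose, 0.4 kg: belly 102 mm across, 42 mm high, narrowing to a mouth of 65 mm inside and 76 mm outside; it shows as a ring of its colour round the lid that sits on it. Origin: centre of its underside, z up.
- amber_dish: Squat round ring dish of amber (orange-yellow) glass, loose, 0.4 kg: belly 102 mm across, 42 mm high, narrowing to a mouth of 65 mm inside and 76 mm outside; it shows as a ring of its colour round the lid that sits on it. Origin: centre of its underside, z up.
- white_dish: Squat round ring dish of opal white glass, loose, 0.4 kg: belly 102 mm across, 42 mm high, narrowing to a mouth of 65 mm inside and 76 mm outside; it shows as a ring of its colour round the lid that sits on it. Origin: centre of its underside, z up.
- ruby_dish: Squat round ring dish of ruby-red glass, loose, 0.4 kg: belly 102 mm across, 42 mm high, narrowing to a mouth of 65 mm inside and 76 mm outside; it shows as a ring of its colour round the lid that sits on it. Origin: centre of its underside, z up.
- cobalt_lid: Round cobalt-blue glass lid, 90 g, 80 mm across; fits any dish. Heights above its origin (centre of the underside, z up): plug 0-10 mm, tapering from 52 mm wide to 40 at the bottom (sits flat in a mouth if within 6 mm of its centre); flange 10-13.5, rests on the rim; dome to 18; upright round knob 24 mm across, 18-42. Seated: origin 32 mm above the dish's.
- amber_lid: Round amber (orange-yellow) glass lid, 90 g, 80 mm across; fits any dish. Heights above its origin (centre of the underside, z up): plug 0-10 mm, tapering from 52 mm wide to 40 at the bottom (sits flat in a mouth if within 6 mm of its centre); flange 10-13.5, rests on the rim; dome to 18; upright round knob 24 mm across, 18-42. Seated: origin 32 mm above the dish's.
- white_lid: Round opal white glass lid, 90 g, 80 mm across; fits any dish. Heights above its origin (centre of the underside, z up): plug 0-10 mm, tapering from 52 mm wide to 40 at the bottom (sits flat in a mouth if within 6 mm of its centre); flange 10-13.5, rests on the rim; dome to 18; upright round knob 24 mm across, 18-42. Seated: origin 32 mm above the dish's.
- ruby_lid: Round ruby-red glass lid, 90 g, 80 mm across; fits any dish. Heights above its origin (centre of the underside, z up): plug 0-10 mm, tapering from 52 mm wide to 40 at the bottom (sits flat in a mouth if within 6 mm of its centre); flange 10-13.5, rests on the rim; dome to 18; upright round knob 24 mm across, 18-42. Seated: origin 32 mm above the dish's.
- silver_tray: Round silver-plated ring tray, empty, loose, 0.5 kg: 136 mm across, flat floor about 115 mm across and 9 mm above the counter, raised rim 17 mm high. A lid stands upright in it on its plug. Origin: centre of its underside, z up.
- ring_stick: Grooved rosewood ring stick lying on the counter beyond the dishes, 290 mm long, handle 27 mm thick. Not needed. Origin: middle of its length, on the counter; x along it, from the handle to the tip.
Mind the look-alikes: they are no part of the job. Leave any black or green look-alike of the cobalt_lid alone.

How it is judged:
By the outcome, as a careful person would: the job done as asked, in the order asked, and still so for the second after the job is handed in, with the robot touching nothing.
It also fails if it takes over 120 s, if anything falls off the work surface, if the arm or the gripper's body presses on something with over 40 N, if the wrist force passes 120 N, or if a joint passes its speed limit or range.

### The arm

A 6-joint arm with a two-finger parallel gripper is mounted at the origin on the work surface. World frame = base frame: x ahead of the robot, y to its left, z up, the work surface at z = 0. Lengths are in mm, angles in rad, forces in N, time in s.
With the tool pointing down it reaches from about 375 to 925 mm from the base axis. Payload 5.7 kg.
Tool frame: the origin (TCP) lies midway between the tips of the shut fingers; the grasp point (between the pads) lies 19 mm behind it; z points along the fingers, y is the line along which they close (so a half turn about z gives the same grasp; the last joint's range is limited). The gripper opens to 88 mm and grips with 3 to 60 N. Pads are 20 mm wide; open, the fingers measure 115 mm over their backs; the gripper's body (75 mm by 178 mm) begins 61 mm behind the grasp point.
Start: joints at [1.014, 0.359, 1.51, -0, 1.272, -0.115], TCP at [256.529, 542.361, 222.623] pointing down, gripper open.
Joint ranges: [-2.97, 2.97], [-1.01, 2.36], [0.21, 2.38], [-0.96, 4.11], [0.2, 2.71], [-2.98, 2.98]. Speed limits (rad/s): [2.39, 2.39, 3.14, 3.14, 3.14, 3.14].

### API

Orientations are given as a unit quaternion [x, y, z, w].
In Python, from workcell import monitor, camera, workorder gives the robot as it stands. The module is installed in compiled form; this text tells all that it offers.
- The arm moves only by the tool send_rows, never from a script. Its arguments are lists of equal length, an entry for each row: "gripper": the finger opening in cm, from 0 to 8.78; "delta_pos": the shift along the tool's x, y, z in cm, a list of three; "twist": the turn, a rotation vector about the tool's x, y, z in degrees, a list of three. A call has 1 to 12 rows; each row is the pose to reach, as a shift and turn from the pose commanded when the call began, along the tool's axes at that moment; what a row does not reach only later rows make up. A row lasts 1/10 s, in which the tool goes at most 50 mm and 8.59 degrees, less where a joint would pass 70% of its speed; a pose out of reach is approached as far as the arm can. A call with a gripper value outside its range is refused whole. The fingers move at their own pace and stop on an object; "force" is the grip in N (left out, the last holds). Time passes only in rows, so rows that repeat a pose let the fingers close. It gives the time, the measured TCP pose, the force, the opening and the grip force at its end, in the units of the state.
- monitor.state(): the state, without advancing time (a new reading comes with each control period).
- camera(name): name is "side" or "top"; returns a dict with "img" (400x640x3 uint8, blue, green, red), "z_map" (400x640 float32, mm along the optical axis (not along the pixel's ray), 0 where there is no reading), "camera_matrix" (3x3 intrinsics, pixels), "world_to_cam" (4x4, takes a point from world to camera coordinates). Camera axes: x right, y down, z forward; pixel columns grow to the right and rows downward; lengths in mm; the calibration is good to about 2 mm. A picture is of the moment at which its call begins.
- workorder.sign_off(): hands the job in; it is judged then, once.
The state is a dict: "time_s": time; "joints": joint angles; "joint_vel": joint speeds; "effort": joint torques, N m; "tool_pos": TCP position; "tool_rot": TCP orientation; "wrist_force": force on the tool from outside, world axes, zero at the start; "wrist_torque": the same for the moment, N m; "width": finger opening in mm; "grip_force": force on a finger pad.
Only numpy, scipy, OpenCV 4.12 (cv2) and the standard library are available. Lean on these libraries where they do the work, as an engineer would, in place of code of your own. Each camera call takes 0.05 s, during which the arm holds its last target. There are 200 camera calls.

## Working session

There is one attempt and no reset: what is moved stays moved. The work goes in short steps, Python scripts to look and compute and a tool call to move; the robot and the scene stay as the last step left them, time stands still between calls to the robot, and variables do not carry over. Pictures are saved under pics/ and viewed, at most 14 in all, crops included, and the job is handed in when it is done.

Besides the shell and the picture viewer there is one more tool, called after ">>>" as a command line: name --argument value ..., lists and objects as JSON in quotes. send_rows: Moves the arm, as the interface text tells. Its arguments: {"type":"object","properties":{"gripper":{"type":"array"},"delta_pos":{"type":"array"},"twist":{"type":"array"},"force":{"type":"number"}},"required":["gripper","delta_pos","twist"]}

```bash
mkdir -p pics; cat > h.py <<'E'
import numpy as np, cv2
from workcell import monitor, camera, workorder
def snap(n,f):
    c=camera(n); cv2.imwrite('pics/%s.png'%f,c['img']); np.savez('%s.npz'%f,**{k:np.array(v) for k,v in c.items()}); return c
def world(c,u,v,z=None):
    K=np.array(c['camera_matrix']);T=np.linalg.inv(np.array(c['world_to_cam']))
    r=np.linalg.inv(K)@np.array([u,v,1.])
    if z is None: p=T@np.append(r*c['z_map'][int(v),int(u)],1); return p[:3]
    d=T[:3,:3]@r; o=T[:3,3]; return o+d*(z-o[2])/d[2]
E
python3 - <<'E'
from h import *
for n in('top','side'):
    c=snap(n,n+'0'); print(np.array(c['camera_matrix']),np.array(c['world_to_cam']))
s=monitor.state();print(s)
E
```

```text
[[514.55449415   0.         318.55189857]
 [  0.         514.55449415 204.27319265]
 [  0.           0.           1.        ]] [[-7.76295303e-03 -9.99969453e-01 -9.11294792e-04  6.03007812e+00]
 [-9.94571968e-01  7.81560745e-03 -1.03757010e-01  5.44394715e+02]
 [ 1.03760963e-01  1.00887460e-04 -9.94602258e-01  1.19930864e+03]
 [ 0.00000000e+00  0.00000000e+00  0.00000000e+00  1.00000000e+00]]
[[430.46588357   0.         322.98445106]
 [  0.         430.46588357 194.17466864]
 [  0.           0.           1.        ]] [[-9.76987996e-01 -2.13105107e-01  8.98162062e-03  5.22503989e+02]
 [-1.51457564e-01  6.63481844e-01 -7.32702156e-01  1.23768523e+02]
 [ 1.50183429e-01 -7.17201545e-01 -6.80490177e-01  8.46267080e+02]
 [ 0.00000000e+00  0.00000000e+00  0.00000000e+00  1.00000000e+00]]
{'time_s': 0.1, 'joints': array([ 1.01389703e+00,  3.59412153e-01,  1.51128528e+00,  3.38304807e-05,
        1.27248256e+00, -1.15103711e-01]), 'joint_vel': array([ 0.00025103, -0.00121969, -0.0008425 ,  0.00098848, -0.00034447,
       -0.00129244]), 'effort': array([ 7.75820881e-04, -5.16348124e+01, -2.71410906e+01,  6.78747450e-02,
        2.75289622e-02, -8.73794852e-05]), 'tool_pos': array([256.22048342, 541.88602074, 221.9208496 ]), 'tool_rot': array([ 2.19110481e-01,  9.75699732e-01, -7.43957811e-04, -2.76944717e-04]), 'wrist_force': array([ 0.22637801,  0.09883202, -0.16960668]), 'wrist_torque': array([ 0.02510463, -0.01959078,  0.04161284]), 'grip_force': 0.0, 'width': 87.60442109107136}
```

```bash
ls
```

```text
h.py
pics
side0.npz
top0.npz
```

View pics/top0.png

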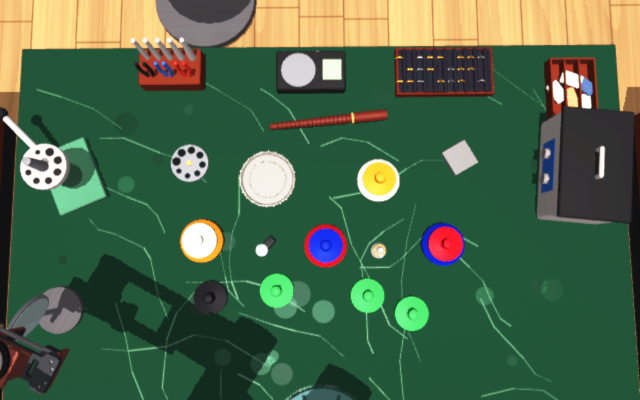

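View pics/side0.png

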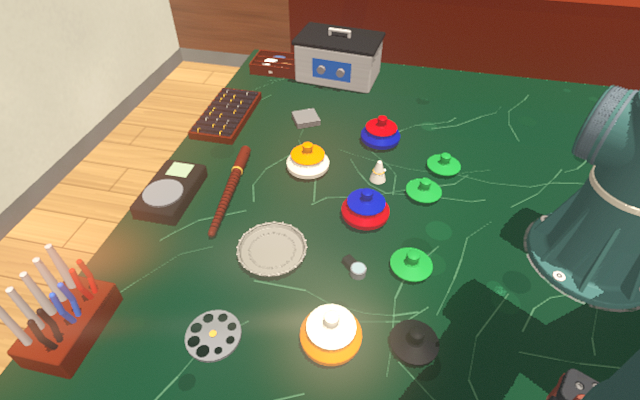

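The top view shows the amber dish with the white lid at (202,241), the white dish with the amber lid at (378,180), the ruby dish with the cobalt lid at (326,246) and the cobalt dish with the ruby lid at (443,244). The tray is at (267,179). The loose black lid (210,297) and green lids (277,290), (368,295), (412,313) are look-alikes; the real cobalt lid is the blue one on the ruby dish.

```bash
cat >> h.py <<'E'
def cloud(c):
    K=np.array(c['camera_matrix']);T=np.linalg.inv(np.array(c['world_to_cam']))
    v,u=np.mgrid[:400,:640]; z=c['z_map']
    P=np.stack([(u-K[0,2])/K[0,0]*z,(v-K[1,2])/K[1,1]*z,z,np.ones_like(z)],-1)@T.T
    P[z==0]=np.nan
    return P[...,:3]
E
python3 - <<'E'
from h import *
c0=dict(np.load('top0.npz'));P0=cloud(c0);ps=cloud(dict(np.load('side0.npz')));np.set_printoptions(precision=1,suppress=True)
cs={}
for n,u,v in(('amberD/whiteL',202,241),('whiteD/amberL',378,180),('rubyD/cobaltL',326,246),('cobaltD/rubyL',443,244),('tray',267,179),('watch',265,246),('fig',378,251),('black',210,297),('box',461,156)):
    g=world(c0,u,v,50 if '/' in n else 10)
    out=[]
    for P in(P0,ps):
        r=np.hypot(P[...,0]-g[0],P[...,1]-g[1])
        m=(r<(75 if n=='tray' else 60 if '/' in n else 25))
        z=P[...,2]
        k=m&(z>64); f=m&(z>(36 if '/' in n else 12 if n=='tray' else 5))
        out+= [np.nanmax(z[m])]
        for q in(k,f):
            if q.sum(): x=P[q][:,:2]; (a,b),R=cv2.minEnclosingCircle(x.astype(np.float32)); out+=[q.sum(),np.median(x,0),np.array([a,b,R])]
    print(n,g,*out)
im=cv2.imread('pics/top0.png')[140:330,180:470]
cv2.imwrite('pics/c0.png',cv2.resize(im,None,fx=2.75,fy=2.75,interpolation=cv2.INTER_CUBIC))
E
```

```text
amberD/whiteL [458.4 273.6  50. ] 80.91961773559137 96 [459.9 280.2] [460.  281.3  12.6] 939 [459.9 278.6] [459.3 280.2  42. ] 76.21775092015241 203 [461.  286.7] [461.6 284.3  12. ] 1917 [459.7 291.3] [461.7 283.5  40.6]
whiteD/amberL [ 598.5 -138.7   50. ] 79.42764295212442 91 [ 602.1 -140.7] [ 602.  -141.4   12.2] 899 [ 600.6 -139.5] [ 602.6 -140.9   41.3] 75.54048780442076 78 [ 603.1 -135.1] [ 603.7 -138.4   12.1] 670 [ 600.5 -128.8] [ 605.7 -138.7   42.6]
rubyD/cobaltL [444.5 -14.8  50. ] 79.44882866153557 92 [446.2 -12.3] [446.3 -13.1  12.2] 929 [446.2 -12.6] [445.9 -12.7  42.5] 76.06810796636205 106 [447.5  -6.4] [447.9 -11.   12.5] 913 [446.7  -1. ] [447.5 -11.1  40.9]
cobaltD/rubyL [ 447.1 -286.7   50. ] 78.43879615780361 90 [ 447.5 -291.1] [ 447.8 -292.3   11.9] 941 [ 447.1 -289.6] [ 447.3 -291.4   41.7] 76.17947078391944 66 [ 449.  -285.7] [ 450.6 -288.5   13.2] 546 [ 448.4 -279.5] [ 449.3 -291.    41.6]
tray [609.2 126.8  10. ] 26.955949262916647 718 [611.9 129.1] [609.  126.4  68.7] 22.35916422383218 614 [613.3 117.6] [610.3 127.1  69.2]
watch [446.6 131.2  10. ] 24.77721414683424 206 [444.2 131. ] [446.3 130.6  24.7] 21.41487833812539 307 [447.  136.3] [447.1 131.8  24.7]
fig [ 432.5 -139.9   10. ] 56.21299614334907 176 [ 434.3 -137.7] [ 433.5 -139.5   23.3] 55.03570461940774 231 [ 435.7 -131.6] [ 436.8 -137.6   17.5]
black [326.7 261.6  10. ] 46.51242946926186 353 [327.3 259.1] [326.7 261.6  25. ] 45.084205353183734 697 [328.4 268.6] [326.7 261.6  25. ]
box [ 662.3 -347.4   10. ] 25.002906928678385 323 [ 662.7 -347.3] [ 662.3 -347.3   24.9] 21.097216975383617 135 [ 662.6 -346.1] [ 662.4 -347.4   24.8]
```

View pics/c0.png

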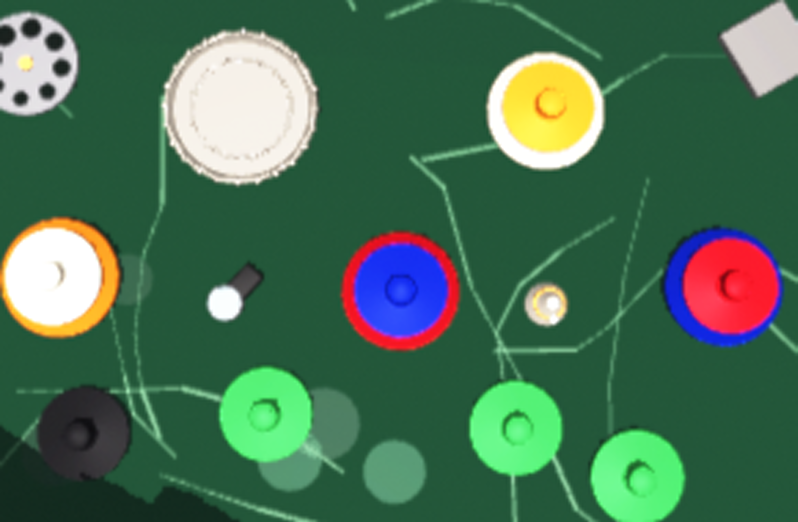

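The crop confirms the four dish and lid pairs, with the solid blue lid at crop (400,290) being the cobalt one. Next I measure the dish centres and work out the moves.

```bash
cat >> h.py <<'E'
from scipy.spatial.transform import Rotation as R
def todelta(target,yaw=None):
    """delta in tool frame (cm) to a world TCP target, from measured pose"""
    s=monitor.state(); q=R.from_quat(s['tool_rot']); return q.inv().apply(np.array(target)-s['tool_pos'])/10
def circ(n,g,rad,lo,hi):
    c=n if isinstance(n,dict) else camera(n); P=cloud(c)
    m=(np.hypot(P[...,0]-g[0],P[...,1]-g[1])<rad)&(P[...,2]>lo)&(P[...,2]<hi)
    (a,b),r=cv2.minEnclosingCircle(P[m][:,:2].astype(np.float32)); return np.array([a,b,r])
E
python3 - <<'E'
from h import *
np.set_printoptions(precision=1,suppress=True)
D={'amberD':(460,282),'whiteD':(602.5,-140),'rubyD':(446.5,-12),'cobaltD':(448,-291)}
for n in D:
    for i in('top0','side0'):print(n,i,circ(dict(np.load(i+'.npz')),D[n],58,14,90),circ(dict(np.load(i+'.npz')),D[n],58,14,30))
s=monitor.state();print(R.from_quat(s['tool_rot']).as_matrix(),s['tool_pos'])
print(todelta((460.5,282.5,120)))
E
```

```text
amberD top0 [460.  281.9  50.9] [460.  281.9  50.9]
amberD side0 [461.8 284.   51.6] [461.8 284.   51.6]
whiteD top0 [ 602.6 -141.8   51.2] [ 602.6 -141.8   51.2]
whiteD side0 [ 603.9 -139.1   51. ] [ 603.9 -139.1   51. ]
rubyD top0 [446.1 -13.   50.7] [446.1 -13.   50.7]
rubyD side0 [448.2  -9.6  50.5] [448.2  -9.6  50.5]
cobaltD top0 [ 447.9 -292.9   51. ] [ 447.9 -292.9   51. ]
cobaltD side0 [ 449.6 -288.7   50.6] [ 449.6 -288.7   50.6]
[[-0.9  0.4 -0. ]
 [ 0.4  0.9 -0. ]
 [ 0.  -0.  -1. ]] [256.2 541.9 221.9]
[-29.6 -14.7  10.2]
```

>>> send_rows --gripper '[5,5,5,5,5,5,5,5,5,5,5,5]' --delta_pos '[[-4,-2,1],[-8,-4,2.5],[-12,-6,4],[-16,-8,5],[-20,-10,6.5],[-24,-12,7.5],[-28,-13.9,8.7],[-29.6,-14.65,9.2],[-29.6,-14.65,9.2],[-29.6,-14.65,9.2],[-29.6,-14.65,9.2],[-29.6,-14.65,9.2]]' --twist '[[0,0,-4],[0,0,-8],[0,0,-12],[0,0,-16],[0,0,-20],[0,0,-24],[0,0,-25.3],[0,0,-25.3],[0,0,-25.3],[0,0,-25.3],[0,0,-25.3],[0,0,-25.3]]' --force 15

```text
time_s: 1.3
tool_pos: [460.8, 284.4, 130.9]
tool_rot: [-0.001, 1.0, 0.0, 0.0]
wrist_force: [-0.2, -0.7, 0.1]
width: 49.9
grip_force: 0.0
```

```bash
python3 - <<'E'
from h import *
c=snap('top','t1');d=snap('side','s1');
cv2.imwrite('pics/c1.png',np.hstack([cv2.resize(d['img'][220:400,240:440],None,fx=2,fy=2),cv2.resize(c['img'][160:340,120:320],None,fx=2,fy=2)]))
s=monitor.state();print(R.from_quat(s['tool_rot']).as_matrix().round(3),s['tool_pos'],s['width'],todelta((461,283,53)))
E
```

```text
[[-1.    -0.001  0.   ]
 [-0.001  1.     0.   ]
 [-0.     0.    -1.   ]] [460.96199757 284.23714826 130.93534495] 50.01170460427662 [-1.23599091e-03 -1.25035855e-01  7.79351424e+00]
```

View pics/c1.png

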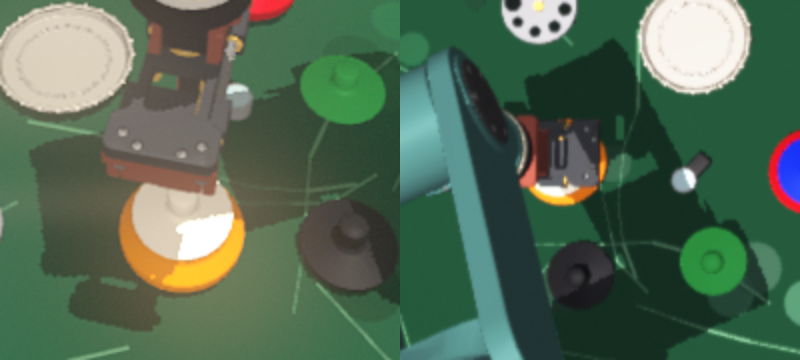

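The crop shows the gripper centred over the white lid on the amber dish, both around crop (180,220) and (560,170). I descend and close.

>>> send_rows --gripper '[5,5,5,5,5,2,2,2,2,2,2,2]' --delta_pos '[[0,-0.1,3],[0,-0.1,6],[0,-0.1,7.2],[0,-0.1,7.7],[0,-0.1,7.7],[0,-0.1,7.7],[0,-0.1,7.7],[0,-0.1,7.7],[0,-0.1,7.7],[0,-0.1,7.7],[0,-0.1,7.7],[0,-0.1,7.7]]' --twist '[[0,0,0],[0,0,0],[0,0,0],[0,0,0],[0,0,0],[0,0,0],[0,0,0],[0,0,0],[0,0,0],[0,0,0],[0,0,0],[0,0,0]]'

```text
time_s: 2.6
tool_pos: [461.9, 282.5, 54.2]
tool_rot: [0.0, 1.0, 0.0, 0.0]
wrist_force: [0.2, -0.2, 5.5]
width: 23.8
grip_force: 15.0
```

>>> send_rows --gripper '[2,2,2,2,2,2,2,2,2,2,2,2]' --delta_pos '[[0,0,-1],[0,0,-2.5],[0,0,-4.5],[0,0,-6.5],[-1,-1.1,-7],[-3,-3.1,-7],[-5.5,-5.8,-7],[-8,-8.4,-7],[-10.5,-11,-7],[-13,-13.6,-7],[-14.5,-15.2,-7],[-14.9,-15.6,-7]]' --twist '[[0,0,0],[0,0,0],[0,0,0],[0,0,0],[0,0,0],[0,0,0],[0,0,0],[0,0,0],[0,0,0],[0,0,0],[0,0,0],[0,0,0]]'

```text
time_s: 3.8
tool_pos: [612.1, 123.9, 123.2]
tool_rot: [0.001, 1.0, -0.0, 0.0]
wrist_force: [0.2, -0.0, -0.4]
width: 23.7
grip_force: 15.0
```

```bash
python3 - <<'E'
from h import *
c=snap('top','t2');d=snap('side','s2');
cv2.imwrite('pics/c2.png',np.hstack([cv2.resize(d['img'][140:370,200:400],None,fx=2,fy=2),cv2.resize(c['img'][100:330,150:350],None,fx=2,fy=2)]))
s=monitor.state();print(s['tool_pos'],s['wrist_force'],s['width'],todelta((609.7,126.8,31)))
for n in('top','side'): print(circ(c if n=='top' else d,(461,283),58,14,90),circ(c if n=='top' else d,(461,283),58,36,90))
E
```

```text
[610.13064885 125.81798462 123.09757418] [ 0.5784157   0.87619928 -0.87325213] 23.61056978716161 [0.03082409 0.09708929 9.20981831]
[0. 0. 0.] [0. 0. 0.]
[461.70101929 283.53231812  51.26045227] [462.04974365 284.631073    39.92647552]
```

View pics/c2.png

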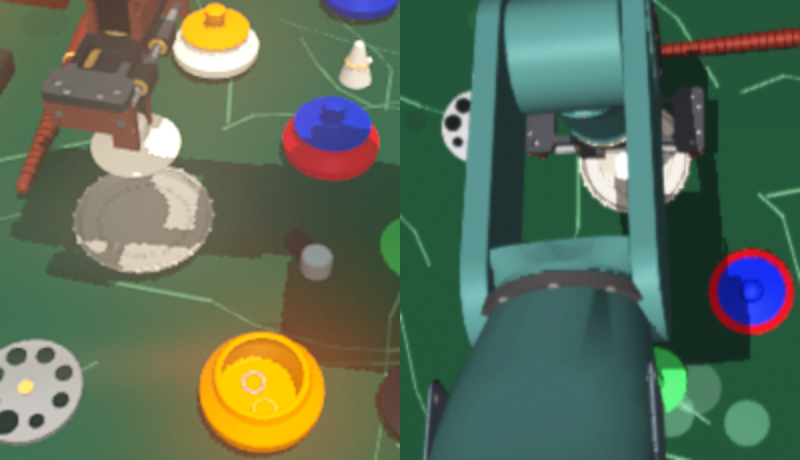

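The crop shows the white lid held upright above the tray, with the amber dish open at crop (262,385) and not moved. I lower it.

>>> send_rows --gripper '[2,2,2,2,2,2,2,2,2,2,2,2]' --delta_pos '[[0,0,2],[0,0,4],[0,0,6],[0,0,7.5],[0,0,8.3],[0,0,8.6],[0,0,8.8],[0,0,8.9],[0,0,9.0],[0,0,9.1],[0,0,9.1],[0,0,9.1]]' --twist '[[0,0,0],[0,0,0],[0,0,0],[0,0,0],[0,0,0],[0,0,0],[0,0,0],[0,0,0],[0,0,0],[0,0,0],[0,0,0],[0,0,0]]'

```text
time_s: 5.1
tool_pos: [610.5, 126.3, 32.8]
tool_rot: [0.0, 1.0, -0.0, 0.0]
wrist_force: [-0.2, -0.4, -0.7]
width: 23.3
grip_force: 15.0
```

>>> send_rows --gripper '[2,2,2,2,2,2]' --delta_pos '[[0,0,0.05],[0,0,0.1],[0,0,0.15],[0,0,0.2],[0,0,0.2],[0,0,0.2]]' --twist '[[0,0,0],[0,0,0],[0,0,0],[0,0,0],[0,0,0],[0,0,0]]'

```text
time_s: 5.7
tool_pos: [610.5, 126.3, 31.4]
tool_rot: [0.0, 1.0, -0.0, 0.0]
wrist_force: [-0.6, -0.3, 4.8]
width: 23.8
grip_force: 15.0
```

>>> send_rows --gripper '[5,5,5,5,5,5,5,5,5,5]' --delta_pos '[[0,0,0],[0,0,0],[0,0,0],[0,0,0],[0,0,0],[0,0,-1],[0,0,-3],[0,0,-6],[0,0,-9],[0,0,-10]]' --twist '[[0,0,0],[0,0,0],[0,0,0],[0,0,0],[0,0,0],[0,0,0],[0,0,0],[0,0,0],[0,0,0],[0,0,0]]'

```text
time_s: 6.7
tool_pos: [612.6, 126.6, 134.4]
tool_rot: [0.0, 1.0, 0.0, 0.003]
wrist_force: [0.1, 0.8, -0.1]
width: 50.2
grip_force: 0.0
```

```bash
python3 - <<'E'
from h import *
d=snap('side','s3')
np.set_printoptions(precision=1,suppress=True)
s=monitor.state();print(s['tool_pos'],s['width'],todelta((603,-140.5,131)))
print(circ(d,(610,127),80,12,60),circ(d,(610,127),50,44,60))
E
```

```text
[612.8 126.6 134.6] 50.06931306820137 [  1.  -26.7   0.3]
[610.5 128.4  69.1] [611.  127.8  13.4]
```

>>> send_rows --gripper '[5,5,5,5,5,5,5,5,5,5,5,5]' --delta_pos '[[0.1,-3,0],[0.2,-7.5,0],[0.3,-12,0],[0.5,-16.5,0],[0.6,-21,0],[0.7,-25,0],[0.7,-26.7,0],[0.7,-26.7,0],[0.7,-26.7,1],[0.7,-26.7,3],[0.7,-26.7,4.5],[0.7,-26.7,5]]' --twist '[[0,0,0],[0,0,0],[0,0,0],[0,0,0],[0,0,0],[0,0,0],[0,0,0],[0,0,0],[0,0,0],[0,0,0],[0,0,0],[0,0,0]]'

```text
time_s: 7.95
tool_pos: [601.7, -137.8, 78.2]
tool_rot: [-0.001, 1.0, 0.001, -0.002]
wrist_force: [-0.5, -0.0, 0.3]
width: 50.2
grip_force: 0.0
```

```bash
python3 - <<'E'
from h import *
d=snap('side','s4')
s=monitor.state();print(s['tool_pos'],s['tool_rot'],s['wrist_force'],todelta((603,-140.5,54)))
cv2.imwrite('pics/c4.png',cv2.resize(d['img'][100:300,200:400],None,fx=2.5,fy=2.5))
E
```

```text
[ 601.81472273 -138.07705553   78.29155498] [-8.98620920e-04  9.99997369e-01  8.48964640e-04 -1.93227793e-03] [-1.19440406 -0.5178131   0.71667292] [-0.12747427 -0.2466393   2.42826506]
```

View pics/c4.png

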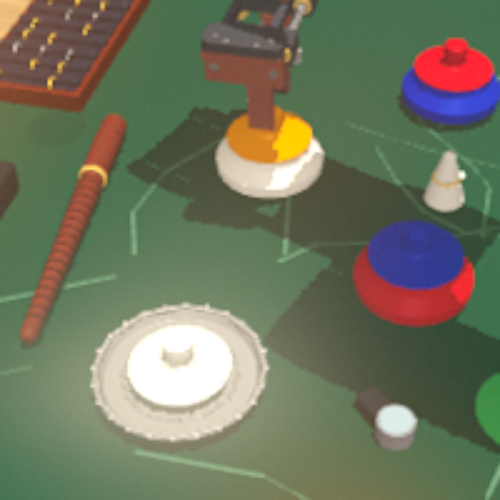

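The white lid stands upright in the tray at crop (180,360), and the gripper is over the amber lid at (268,135). Next I settle and descend.

>>> send_rows --gripper '[5,5,5,5,5]' --delta_pos '[[0,0,0.5],[0,0,1.2],[0,0,1.8],[0,0,1.8],[0,0,1.8]]' --twist '[[0,0,0],[0,0,0],[0,0,0],[0,0,0],[0,0,0]]'

```text
time_s: 8.5
tool_pos: [603.4, -140.7, 62.7]
tool_rot: [0.0, 1.0, -0.0, -0.0]
wrist_force: [-0.0, -0.1, 0.4]
width: 49.9
grip_force: 0.0
```

>>> send_rows --gripper '[5,5,5,5,2,2,2,2,2,2,2]' --delta_pos '[[0,0,0.3],[0,0,0.6],[0,0,0.8],[0,0,0.8],[0,0,0.8],[0,0,0.8],[0,0,0.8],[0,0,0.8],[0,0,0.8],[0,0,0.8],[0,0,0.8]]' --twist '[[0,0,0],[0,0,0],[0,0,0],[0,0,0],[0,0,0],[0,0,0],[0,0,0],[0,0,0],[0,0,0],[0,0,0],[0,0,0]]'

```text
time_s: 9.6
tool_pos: [603.5, -140.7, 54.8]
tool_rot: [0.0, 1.0, -0.0, 0.0]
wrist_force: [-0.4, -0.1, 0.1]
width: 23.6
grip_force: 15.0
```

>>> send_rows --gripper '[2,2,2,2,2,2,2,2,2,2,2,2]' --delta_pos '[[0,0,-1],[0,0,-2.5],[0,0,-4.5],[0,0,-6.5],[0.2,0.5,-7],[0.7,2,-7],[1.5,4.5,-7],[2.7,8,-7],[3.9,11.5,-7],[5,15,-7],[6.2,18.5,-7],[7.4,22,-7]]' --twist '[[0,0,0],[0,0,0],[0,0,0],[0,0,0],[0,0,0],[0,0,0],[0,0,0],[0,0,0],[0,0,0],[0,0,0],[0,0,0],[0,0,0]]'

```text
time_s: 10.8
tool_pos: [526.9, 81.5, 123.7]
tool_rot: [0.0, 1.0, 0.0, -0.001]
wrist_force: [0.6, 0.0, -1.6]
width: 23.7
grip_force: 15.0
```

>>> send_rows --gripper '[2,2,2,2,2,2,2,2,2,2,2,2]' --delta_pos '[[1.2,3.5,0],[2.3,7,0],[3.5,10.5,0],[4.7,14,0],[5.7,17,0],[6.4,19,0],[6.7,20,0],[6.8,20.4,0],[6.8,20.4,0],[6.8,20.4,1.5],[6.8,20.4,3],[6.8,20.4,3]]' --twist '[[0,0,0],[0,0,0],[0,0,0],[0,0,0],[0,0,0],[0,0,0],[0,0,0],[0,0,0],[0,0,0],[0,0,0],[0,0,0],[0,0,0]]'

```text
time_s: 12.0
tool_pos: [460.4, 281.6, 93.0]
tool_rot: [0.001, 1.0, -0.001, -0.002]
wrist_force: [-0.6, -0.1, -1.3]
width: 23.5
grip_force: 15.0
```

```bash
python3 - <<'E'
from h import *
d=snap('side','s5')
s=monitor.state();print(s['tool_pos'],s['wrist_force'],todelta((461.5,283,54.8)))
cv2.imwrite('pics/c5.png',cv2.resize(d['img'][180:400,240:440],None,fx=2.5,fy=2.5))
E
```

```text
[460.93769239 281.988247    93.88552614] [-0.17819501  0.29020901 -1.84485044] [-0.06490664  0.10642776  3.90827867]
```

View pics/c5.png

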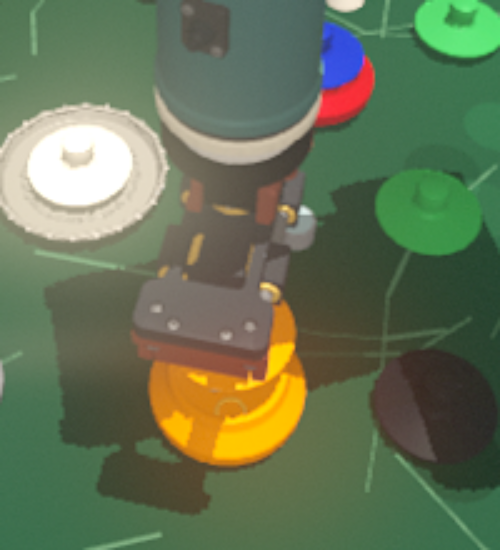

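The amber lid is held above the amber dish at crop (228,390). I lower it gently.

>>> send_rows --gripper '[2,2,2,2,2,2,2,2]' --delta_pos '[[0,0,1],[0,0,2],[0,0,2.8],[0,0,3.2],[0,0,3.5],[0,0,3.7],[0,0,3.7],[0,0,3.7]]' --twist '[[0,0,0],[0,0,0],[0,0,0],[0,0,0],[0,0,0],[0,0,0],[0,0,0],[0,0,0]]'

```text
time_s: 12.85
tool_pos: [461.6, 283.5, 57.8]
tool_rot: [0.0, 1.0, 0.0, 0.0]
wrist_force: [0.4, -0.3, -0.7]
width: 23.7
grip_force: 15.0
```

>>> send_rows --gripper '[2,2,2,2,2,2,2]' --delta_pos '[[0,0,0.1],[0,0,0.2],[0,0,0.25],[0,0,0.3],[0,0,0.33],[0,0,0.33],[0,0,0.33]]' --twist '[[0,0,0],[0,0,0],[0,0,0],[0,0,0],[0,0,0],[0,0,0],[0,0,0]]'

```text
time_s: 13.55
tool_pos: [461.5, 283.4, 54.7]
tool_rot: [0.0, 1.0, 0.0, 0.0]
wrist_force: [-1.6, 0.0, 4.8]
width: 23.8
grip_force: 15.0
```

>>> send_rows --gripper '[5,5,5,5,5,5,5,5,5,5]' --delta_pos '[[0,0,0],[0,0,0],[0,0,0],[0,0,0],[0,0,-1],[0,0,-3],[0,0,-5.5],[0,0,-7],[-2,-2.1,-7],[-5,-5.3,-7]]' --twist '[[0,0,0],[0,0,0],[0,0,0],[0,0,0],[0,0,0],[0,0,0],[0,0,0],[0,0,0],[0,0,0],[0,0,0]]'

```text
time_s: 14.55
tool_pos: [511.3, 231.4, 126.0]
tool_rot: [-0.002, 1.0, 0.001, 0.001]
wrist_force: [0.7, 0.3, -1.4]
width: 50.2
grip_force: 0.0
```

>>> send_rows --gripper '[5,5,5,5,5,5,5,5,5,5,5,5]' --delta_pos '[[-3,-3.1,0],[-6,-6.3,0],[-8.5,-8.9,0],[-9.9,-10.4,0],[-9.9,-10.4,1.5],[-9.9,-10.4,3],[-9.9,-10.4,4.5],[-9.9,-10.4,6],[-9.9,-10.4,7],[-9.9,-10.4,8],[-9.9,-10.4,8],[-9.9,-10.4,8]]' --twist '[[0,0,0],[0,0,0],[0,0,0],[0,0,0],[0,0,0],[0,0,0],[0,0,0],[0,0,0],[0,0,0],[0,0,0],[0,0,0],[0,0,0]]'

```text
time_s: 15.75
tool_pos: [610.4, 126.5, 44.3]
tool_rot: [0.0, 1.0, -0.0, -0.0]
wrist_force: [0.2, 0.7, 0.2]
width: 50.2
grip_force: 0.0
```

```bash
python3 - <<'E'
from h import *
d=snap('side','s6')
np.set_printoptions(precision=1,suppress=True)
s=monitor.state();print(s['tool_pos'],s['wrist_force'],todelta((610.5,126.3,32)))
print(circ(d,(461,283),58,14,90),circ(d,(461,283),58,36,90),circ(d,(461,283),58,64,90))
E
```

```text
[610.8 126.5  44.7] [ 0.   0.3 -0.1] [ 0.  -0.   1.3]
[462.1 283.3  51.2] [461.7 283.9  40.8] [462.6 284.5  12.5]
```

>>> send_rows --gripper '[5,5,5,5,5,2,2,2,2,2,2,2]' --delta_pos '[[0,0,0.5],[0,0,0.9],[0,0,1.2],[0,0,1.2],[0,0,1.2],[0,0,1.2],[0,0,1.2],[0,0,1.2],[0,0,1.2],[0,0,1.2],[0,0,1.2],[0,0,1.2]]' --twist '[[0,0,0],[0,0,0],[0,0,0],[0,0,0],[0,0,0],[0,0,0],[0,0,0],[0,0,0],[0,0,0],[0,0,0],[0,0,0],[0,0,0]]'

```text
time_s: 17.0
tool_pos: [610.5, 126.3, 32.5]
tool_rot: [0.0, 1.0, -0.0, 0.0]
wrist_force: [-0.2, -0.1, 0.5]
width: 23.7
grip_force: 15.0
```

>>> send_rows --gripper '[2,2,2,2,2,2,2,2,2,2,2,2]' --delta_pos '[[0,0,-1],[0,0,-2.5],[0,0,-4.5],[0,0,-6.5],[0,-0.5,-8.5],[0.1,-2,-9],[0.2,-4.5,-9],[0.3,-8,-9],[0.4,-11.5,-9],[0.5,-15,-9],[0.6,-18.5,-9],[0.7,-21.7,-9]]' --twist '[[0,0,0],[0,0,0],[0,0,0],[0,0,0],[0,0,0],[0,0,0],[0,0,0],[0,0,0],[0,0,0],[0,0,0],[0,0,0],[0,0,0]]'

```text
time_s: 18.2
tool_pos: [602.6, -93.1, 122.4]
tool_rot: [0.0, 1.0, -0.0, -0.0]
wrist_force: [-0.5, 0.3, -1.5]
width: 23.6
grip_force: 15.0
```

>>> send_rows --gripper '[2,2,2,2,2,2,2,2,2,2,2,2]' --delta_pos '[[0,-2.5,0],[0,-4,0],[0,-4.7,0],[0,-5,0],[0,-5,0],[0,-5,1],[0,-5,2],[0,-5,3],[0,-5,4],[0,-5,4],[0,-5,4],[0,-5,4]]' --twist '[[0,0,0],[0,0,0],[0,0,0],[0,0,0],[0,0,0],[0,0,0],[0,0,0],[0,0,0],[0,0,0],[0,0,0],[0,0,0],[0,0,0]]'

```text
time_s: 19.4
tool_pos: [603.7, -140.8, 82.6]
tool_rot: [0.0, 1.0, -0.0, 0.0]
wrist_force: [-0.2, 1.4, -1.1]
width: 23.4
grip_force: 15.0
```

```bash
python3 - <<'E'
from h import *
d=snap('side','s7')
np.set_printoptions(precision=1,suppress=True)
s=monitor.state();print(s['tool_pos'],s['wrist_force'],todelta((603.4,-140.7,55.5)))
print(circ(d,(603,-140),58,14,30))
cv2.imwrite('pics/c7.png',cv2.resize(d['img'][90:240,220:420],None,fx=2.5,fy=2.5))
E
```

```text
[ 603.8 -140.9   82.8] [-0.   0.5 -0.6] [0.  0.  2.7]
[ 604.  -138.2   51. ]
```

View pics/c7.png

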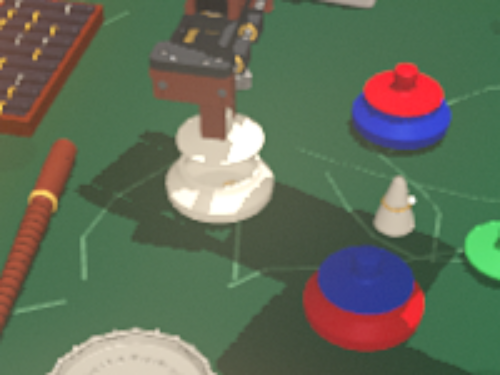

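The white lid is above the white dish at crop (220,170). I lower it in small steps.

>>> send_rows --gripper '[2,2,2,2,2,2,2,2,2,2]' --delta_pos '[[0,0,0.8],[0,0,1.6],[0,0,2.1],[0,0,2.3],[0,0,2.4],[0,0,2.5],[0,0,2.6],[0,0,2.65],[0,0,2.7],[0,0,2.7]]' --twist '[[0,0,0],[0,0,0],[0,0,0],[0,0,0],[0,0,0],[0,0,0],[0,0,0],[0,0,0],[0,0,0],[0,0,0]]'

```text
time_s: 20.45
tool_pos: [603.4, -140.7, 55.5]
tool_rot: [0.0, 1.0, -0.0, 0.0]
wrist_force: [0.1, 0.6, -0.5]
width: 23.5
grip_force: 15.0
```

>>> send_rows --gripper '[2,2,2,2,2]' --delta_pos '[[0,0,0.04],[0,0,0.08],[0,0,0.1],[0,0,0.1],[0,0,0.1]]' --twist '[[0,0,0],[0,0,0],[0,0,0],[0,0,0],[0,0,0]]'

```text
time_s: 20.95
tool_pos: [603.5, -140.7, 55.3]
tool_rot: [0.0, 1.0, -0.0, 0.0]
wrist_force: [-2.3, -0.2, 6.1]
width: 23.6
grip_force: 15.0
```

>>> send_rows --gripper '[5,5,5,5,5,5,5,5,5,5,5,5]' --delta_pos '[[0,0,0],[0,0,0],[0,0,0],[0,0,0],[0,0,-1],[0,0,-3],[0,0,-5.5],[0,0,-7],[2.5,2.1,-7],[6,5,-7],[9.5,7.9,-7],[13,10.8,-7]]' --twist '[[0,0,0],[0,0,0],[0,0,0],[0,0,0],[0,0,0],[0,0,0],[0,0,0],[0,0,0],[0,0,0],[0,0,0],[0,0,0],[0,0,0]]'

```text
time_s: 22.15
tool_pos: [472.3, -31.8, 125.0]
tool_rot: [0.0, 1.0, -0.0, 0.0]
wrist_force: [-0.0, -0.1, 0.6]
width: 49.9
grip_force: 0.0
```

>>> send_rows --gripper '[5,5,5,5,5,5,5,5,5,5]' --delta_pos '[[2,1.6,0],[2.6,2.1,0],[2.6,2.1,0],[2.6,2.1,1.5],[2.6,2.1,3],[2.6,2.1,4.5],[2.6,2.1,5.5],[2.6,2.1,5.5],[2.6,2.1,5.5],[2.6,2.1,5.5]]' --twist '[[0,0,0],[0,0,0],[0,0,0],[0,0,0],[0,0,0],[0,0,0],[0,0,0],[0,0,0],[0,0,0],[0,0,0]]'

```text
time_s: 23.15
tool_pos: [448.3, -12.0, 69.9]
tool_rot: [0.0, 1.0, -0.0, 0.001]
wrist_force: [-0.0, 0.3, 0.2]
width: 50.1
grip_force: 0.0
```

```bash
python3 - <<'E'
from h import *
d=snap('side','s8')
np.set_printoptions(precision=1,suppress=True)
s=monitor.state();print(s['tool_pos'],s['wrist_force'],todelta((447.2,-11.3,55)))
for lo in(14,36,64):print(circ(d,(603,-140),58,lo,90))
cv2.imwrite('pics/c8.png',cv2.resize(d['img'][100:300,240:440],None,fx=2.5,fy=2.5))
E
```

```text
[448.2 -11.9  69.9] [-0.   0.3 -0.2] [0.1 0.1 1.5]
[ 603.9 -137.7   50.9]
[ 604.2 -138.    40.9]
[ 602.1 -138.    13.1]
```

View pics/c8.png

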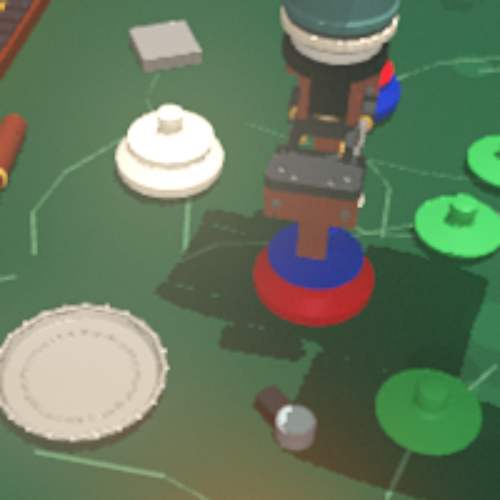

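The white lid is seated flat on its dish at crop (170,150), and the gripper is over the cobalt lid on the ruby dish at (315,255). I grasp it.

>>> send_rows --gripper '[5,5,5,5,5,2,2,2,2,2,2,2]' --delta_pos '[[0,0,0.6],[0,0,1.2],[0,0,1.5],[0,0,1.5],[0,0,1.5],[0,0,1.5],[0,0,1.5],[0,0,1.5],[0,0,1.5],[0,0,1.5],[0,0,1.5],[0,0,1.5]]' --twist '[[0,0,0],[0,0,0],[0,0,0],[0,0,0],[0,0,0],[0,0,0],[0,0,0],[0,0,0],[0,0,0],[0,0,0],[0,0,0],[0,0,0]]'

```text
time_s: 24.4
tool_pos: [447.5, -11.7, 54.5]
tool_rot: [0.0, 1.0, -0.0, 0.0]
wrist_force: [0.9, 0.0, 0.3]
width: 23.8
grip_force: 15.0
```

>>> send_rows --gripper '[2,2,2,2,2,2,2,2,2,2,2,2]' --delta_pos '[[0,0,-1],[0,0,-2.5],[0,0,-4.5],[0,0,-6],[-1,0.8,-6.5],[-3,2.5,-6.5],[-6,5.1,-6.5],[-9,7.6,-6.5],[-12,10.1,-6.5],[-14.5,12.3,-6.5],[-16,13.5,-6.5],[-16.3,13.8,-6.5]]' --twist '[[0,0,0],[0,0,0],[0,0,0],[0,0,0],[0,0,0],[0,0,0],[0,0,0],[0,0,0],[0,0,0],[0,0,0],[0,0,0],[0,0,0]]'

```text
time_s: 25.6
tool_pos: [612.5, 128.5, 118.9]
tool_rot: [-0.001, 1.0, 0.0, 0.001]
wrist_force: [-1.2, 0.0, -0.6]
width: 23.3
grip_force: 15.0
```

>>> send_rows --gripper '[2,2,2,2,2,2,2,2,2,2,2,2]' --delta_pos '[[0,0,0],[0,0,1.5],[0,0,3],[0,0,4.5],[0,0,6],[0,0,7.2],[0,0,7.9],[0,0,8.2],[0,0,8.4],[0,0,8.5],[0,0,8.5],[0,0,8.5]]' --twist '[[0,0,0],[0,0,0],[0,0,0],[0,0,0],[0,0,0],[0,0,0],[0,0,0],[0,0,0],[0,0,0],[0,0,0],[0,0,0],[0,0,0]]'

```text
time_s: 26.8
tool_pos: [610.8, 126.4, 34.8]
tool_rot: [0.0, 1.0, 0.0, 0.0]
wrist_force: [0.4, 0.5, -1.0]
width: 23.8
grip_force: 15.0
```

>>> send_rows --gripper '[2,2,2,2,2,2,2]' --delta_pos '[[0,0,0.1],[0,0,0.2],[0,0,0.25],[0,0,0.3],[0,0,0.35],[0,0,0.35],[0,0,0.35]]' --twist '[[0,0,0],[0,0,0],[0,0,0],[0,0,0],[0,0,0],[0,0,0],[0,0,0]]'

```text
time_s: 27.5
tool_pos: [610.4, 126.3, 31.5]
tool_rot: [0.0, 1.0, -0.0, 0.0]
wrist_force: [-2.1, -0.4, 5.7]
width: 23.5
grip_force: 15.0
```

>>> send_rows --gripper '[5,5,5,5,5,5,5,5,5,5,5,5]' --delta_pos '[[0,0,0],[0,0,0],[0,0,0],[0,0,0],[0,0,-1],[0,0,-3],[0,0,-6],[0,0,-9],[0.7,-1.8,-9.5],[2.3,-6,-9.5],[3.9,-10,-9.5],[5.5,-14.2,-9.5]]' --twist '[[0,0,0],[0,0,0],[0,0,0],[0,0,0],[0,0,0],[0,0,0],[0,0,0],[0,0,0],[0,0,0],[0,0,0],[0,0,0],[0,0,0]]'

```text
time_s: 28.7
tool_pos: [553.6, -17.3, 125.5]
tool_rot: [-0.0, 1.0, -0.0, -0.0]
wrist_force: [0.4, -0.8, -0.3]
width: 50.2
grip_force: 0.0
```

>>> send_rows --gripper '[5,5,5,5,5,5,5,5,5,5,5,5]' --delta_pos '[[1.5,-4,0],[3,-8,0],[4.6,-12,0],[6.2,-16,0],[7.8,-20,0],[9.2,-24,0],[10.2,-26.5,0],[10.6,-27.5,0],[10.6,-27.5,1.5],[10.6,-27.5,3],[10.6,-27.5,3],[10.6,-27.5,3]]' --twist '[[0,0,0],[0,0,0],[0,0,0],[0,0,0],[0,0,0],[0,0,0],[0,0,0],[0,0,0],[0,0,0],[0,0,0],[0,0,0],[0,0,0]]'

```text
time_s: 29.9
tool_pos: [448.8, -289.8, 95.7]
tool_rot: [-0.0, 1.0, 0.0, -0.001]
wrist_force: [0.1, 0.2, -0.3]
width: 50.0
grip_force: 0.0
```

```bash
python3 - <<'E'
from h import *
d=snap('side','s9')
np.set_printoptions(precision=1,suppress=True)
s=monitor.state();print(s['tool_pos'],s['wrist_force'],todelta((449,-291,55)))
print(circ(d,(610,127),50,44,60),circ(d,(610,127),80,12,60),circ(d,(447,-11),58,14,60))
E
```

```text
[ 449.4 -290.1   96.1] [-0.2 -0.8  0. ] [ 0.  -0.1  4.1]
[611.  127.7  12.8] [610.5 127.9  69. ] [448.1 -10.3  50.7]
```

>>> send_rows --gripper '[5,5,5,5,5,2,2,2,2,2,2,2]' --delta_pos '[[0,-0.05,1.5],[0,-0.05,3],[0,-0.05,3.7],[0,-0.05,4.1],[0,-0.05,4.1],[0,-0.05,4.1],[0,-0.05,4.1],[0,-0.05,4.1],[0,-0.05,4.1],[0,-0.05,4.1],[0,-0.05,4.1],[0,-0.05,4.1]]' --twist '[[0,0,0],[0,0,0],[0,0,0],[0,0,0],[0,0,0],[0,0,0],[0,0,0],[0,0,0],[0,0,0],[0,0,0],[0,0,0],[0,0,0]]'

```text
time_s: 31.15
tool_pos: [449.6, -291.4, 55.2]
tool_rot: [0.0, 1.0, -0.0, 0.0]
wrist_force: [-0.1, 0.3, 4.6]
width: 23.6
grip_force: 15.0
```

>>> send_rows --gripper '[2,2,2,2,2,2,2,2,2,2,2,2]' --delta_pos '[[0,0,-1],[0,0,-2.5],[0,0,-4.5],[0,0,-6.5],[0,0.5,-7.5],[0,2,-7.5],[0,4.5,-7.5],[0,8,-7.5],[0.1,11.5,-7.5],[0.1,15,-7.5],[0.2,18.5,-7.5],[0.2,22,-7.5]]' --twist '[[0,0,0],[0,0,0],[0,0,0],[0,0,0],[0,0,0],[0,0,0],[0,0,0],[0,0,0],[0,0,0],[0,0,0],[0,0,0],[0,0,0]]'

```text
time_s: 32.35
tool_pos: [445.5, -68.4, 128.9]
tool_rot: [0.0, 1.0, 0.001, -0.001]
wrist_force: [-0.3, 1.2, -1.5]
width: 23.5
grip_force: 15.0
```

>>> send_rows --gripper '[2,2,2,2,2,2,2,2,2,2,2,2]' --delta_pos '[[0,2.8,0],[0,4.7,0],[0,5.7,0],[0,6,0],[0,6,1],[0,6,2],[0,6,3],[0,6,4],[0,6,4.7],[0,6,4.7],[0,6,4.7],[0,6,4.7]]' --twist '[[0,0,0],[0,0,0],[0,0,0],[0,0,0],[0,0,0],[0,0,0],[0,0,0],[0,0,0],[0,0,0],[0,0,0],[0,0,0],[0,0,0]]'

```text
time_s: 33.55
tool_pos: [447.7, -11.2, 83.1]
tool_rot: [0.0, 1.0, -0.0, 0.0]
wrist_force: [0.6, 0.2, -0.1]
width: 23.5
grip_force: 15.0
```

```bash
python3 - <<'E'
from h import *
d=snap('side','s10')
np.set_printoptions(precision=1,suppress=True)
s=monitor.state();print(s['tool_pos'],s['wrist_force'],todelta((447.5,-11.5,55.2)))
print(circ(d,(447,-11),58,14,30))
cv2.imwrite('pics/c10.png',cv2.resize(d['img'][100:280,230:430],None,fx=2.5,fy=2.5))
E
```

```text
[447.8 -11.2  83.2] [-0.1 -0.5 -0.6] [ 0.  -0.   2.8]
[448.1  -9.7  50.7]
```

View pics/c10.png

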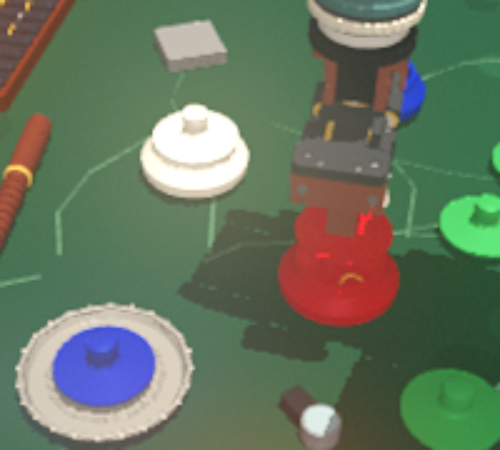

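The cobalt lid stands upright in the tray at crop (103,365), and the ruby lid is above the ruby dish at (340,260). I lower it.

>>> send_rows --gripper '[2,2,2,2,2,2,2,2,2,2]' --delta_pos '[[0,0,0.8],[0,0,1.6],[0,0,2.1],[0,0,2.3],[0,0,2.4],[0,0,2.5],[0,0,2.6],[0,0,2.7],[0,0,2.7],[0,0,2.7]]' --twist '[[0,0,0],[0,0,0],[0,0,0],[0,0,0],[0,0,0],[0,0,0],[0,0,0],[0,0,0],[0,0,0],[0,0,0]]'

```text
time_s: 34.6
tool_pos: [447.4, -11.2, 55.9]
tool_rot: [0.0, 1.0, -0.0, 0.0]
wrist_force: [0.1, 0.2, -1.0]
width: 23.6
grip_force: 15.0
```

>>> send_rows --gripper '[2,2,2,2,2,2]' --delta_pos '[[0,0,0.04],[0,0,0.08],[0,0,0.11],[0,0,0.13],[0,0,0.13],[0,0,0.13]]' --twist '[[0,0,0],[0,0,0],[0,0,0],[0,0,0],[0,0,0],[0,0,0]]'

```text
time_s: 35.2
tool_pos: [447.5, -11.2, 55.1]
tool_rot: [0.0, 1.0, -0.0, 0.0]
wrist_force: [-1.5, 0.5, 8.3]
width: 23.2
grip_force: 15.0
```

>>> send_rows --gripper '[5,5,5,5,5,5,5,5,5,5,5,5]' --delta_pos '[[0,0,0],[0,0,0],[0,0,0],[0,0,0],[0,0,-1],[0,0,-3],[0,0,-5.5],[0,0,-7],[-2.5,2.1,-7],[-6,5.1,-7],[-9.5,8,-7],[-13,11,-7]]' --twist '[[0,0,0],[0,0,0],[0,0,0],[0,0,0],[0,0,0],[0,0,0],[0,0,0],[0,0,0],[0,0,0],[0,0,0],[0,0,0],[0,0,0]]'

```text
time_s: 36.4
tool_pos: [578.7, 100.0, 125.5]
tool_rot: [0.0, 1.0, -0.0, 0.0]
wrist_force: [0.6, 0.2, -1.6]
width: 50.4
grip_force: 0.0
```

>>> send_rows --gripper '[5,5,5,5,5,5,5,5,5,5,5,5]' --delta_pos '[[-2.6,2.2,0],[-3.3,2.75,0],[-3.3,2.75,0],[-3.3,2.75,1.5],[-3.3,2.75,3.5],[-3.3,2.75,5.5],[-3.3,2.75,7],[-3.3,2.75,8],[-3.3,2.75,8],[-3.3,2.75,8],[-3.3,2.75,8],[-3.3,2.75,8]]' --twist '[[0,0,0],[0,0,0],[0,0,0],[0,0,0],[0,0,0],[0,0,0],[0,0,0],[0,0,0],[0,0,0],[0,0,0],[0,0,0],[0,0,0]]'

```text
time_s: 37.6
tool_pos: [611.1, 126.4, 45.4]
tool_rot: [0.0, 1.0, 0.0, 0.001]
wrist_force: [-0.2, 0.1, 0.2]
width: 49.4
grip_force: 0.0
```

```bash
python3 - <<'E'
from h import *
d=snap('side','s11')
np.set_printoptions(precision=1,suppress=True)
s=monitor.state();print(s['tool_pos'],s['wrist_force'],todelta((610.4,126.3,32.3)))
for lo in(14,36,64):print(circ(d,(447,-11),58,lo,90))
for lo in(14,30):print(circ(d,(449,-291),58,lo,90))
E
```

```text
[611.  126.4  45.3] [ 0.  -0.8  0.6] [ 0.1 -0.   1.3]
[448.9  -9.6  51.4]
[449.3  -9.2  41.6]
[447.3  -9.   12.3]
[ 448.7 -289.5   51.3]
[ 449.5 -288.3   44.4]
```

>>> send_rows --gripper '[5,5,5,5,5,2,2,2,2,2,2,2]' --delta_pos '[[0,0,0.5],[0,0,1],[0,0,1.3],[0,0,1.3],[0,0,1.3],[0,0,1.3],[0,0,1.3],[0,0,1.3],[0,0,1.3],[0,0,1.3],[0,0,1.3],[0,0,1.3]]' --twist '[[0,0,0],[0,0,0],[0,0,0],[0,0,0],[0,0,0],[0,0,0],[0,0,0],[0,0,0],[0,0,0],[0,0,0],[0,0,0],[0,0,0]]'

```text
time_s: 38.85
tool_pos: [610.5, 126.3, 31.6]
tool_rot: [0.0, 1.0, -0.0, 0.0]
wrist_force: [0.3, -0.3, 0.7]
width: 23.9
grip_force: 15.0
```

>>> send_rows --gripper '[2,2,2,2,2,2,2,2,2,2,2,2]' --delta_pos '[[0,0,-1],[0,0,-2.5],[0,0,-4.5],[0,0,-6.5],[0,0,-8.5],[0.4,-1,-9.5],[1.1,-3,-9.5],[2.3,-6,-9.5],[3.6,-9.3,-9.5],[4.9,-12.6,-9.5],[6.1,-15.9,-9.5],[7.4,-19.2,-9.5]]' --twist '[[0,0,0],[0,0,0],[0,0,0],[0,0,0],[0,0,0],[0,0,0],[0,0,0],[0,0,0],[0,0,0],[0,0,0],[0,0,0],[0,0,0]]'

```text
time_s: 40.05
tool_pos: [535.3, -67.4, 127.0]
tool_rot: [0.0, 1.0, -0.0, 0.0]
wrist_force: [0.2, -0.6, -0.4]
width: 23.6
grip_force: 15.0
```

>>> send_rows --gripper '[2,2,2,2,2,2,2,2,2,2,2,2]' --delta_pos '[[1.3,-3.3,0],[2.5,-6.6,0],[3.8,-9.9,0],[5.1,-13.2,0],[6.4,-16.5,0],[7.6,-19.8,0],[8.4,-21.7,0],[8.7,-22.5,0],[8.7,-22.55,0],[8.7,-22.55,1.5],[8.7,-22.55,3],[8.7,-22.55,3]]' --twist '[[0,0,0],[0,0,0],[0,0,0],[0,0,0],[0,0,0],[0,0,0],[0,0,0],[0,0,0],[0,0,0],[0,0,0],[0,0,0],[0,0,0]]'

```text
time_s: 41.25
tool_pos: [448.3, -288.8, 95.1]
tool_rot: [-0.0, 1.0, 0.001, -0.001]
wrist_force: [-0.9, 0.5, -1.1]
width: 23.7
grip_force: 15.0
```

>>> send_rows --gripper '[2,2,2,2]' --delta_pos '[[0,0,0.5],[0,0,1],[0,0,1],[0,0,1]]' --twist '[[0,0,0],[0,0,0],[0,0,0],[0,0,0]]'

```text
time_s: 41.65
tool_pos: [449.5, -291.1, 86.8]
tool_rot: [0.0, 1.0, -0.0, 0.0]
wrist_force: [0.4, -0.6, -0.5]
width: 23.7
grip_force: 15.0
```

```bash
python3 - <<'E'
from h import *
d=snap('side','s12')
np.set_printoptions(precision=1,suppress=True)
s=monitor.state();print(s['tool_pos'],s['wrist_force'],todelta((449.4,-291.2,54.6)))
print(circ(d,(449,-291),58,14,30))
cv2.imwrite('pics/c12.png',cv2.resize(d['img'][60:280,230:450],None,fx=2.5,fy=2.5))
E
```

```text
[ 449.5 -291.2   86.9] [-0.2  0.4 -0.5] [0.  0.  3.2]
[ 449.4 -289.8   51.3]
```

View pics/c12.png

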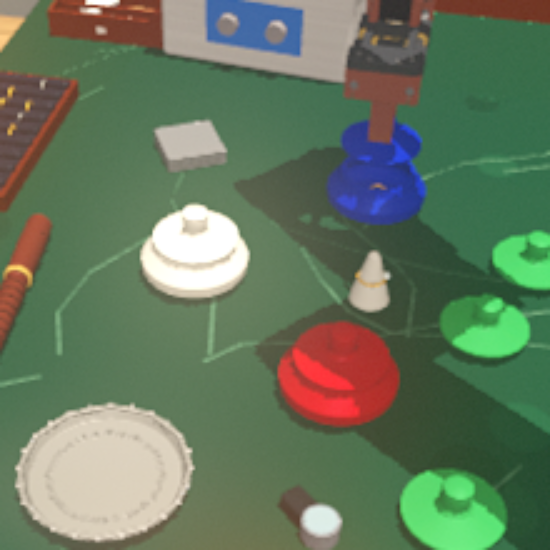

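The ruby lid is seated at crop (340,365), and the cobalt lid is above the cobalt dish at (378,170). I lower it.

>>> send_rows --gripper '[2,2,2,2,2,2,2,2,2,2]' --delta_pos '[[0,0,0.8],[0,0,1.8],[0,0,2.5],[0,0,2.7],[0,0,2.8],[0,0,2.9],[0,0,3.0],[0,0,3.1],[0,0,3.1],[0,0,3.1]]' --twist '[[0,0,0],[0,0,0],[0,0,0],[0,0,0],[0,0,0],[0,0,0],[0,0,0],[0,0,0],[0,0,0],[0,0,0]]'

```text
time_s: 42.7
tool_pos: [449.4, -291.2, 55.7]
tool_rot: [0.0, 1.0, -0.0, 0.0]
wrist_force: [0.5, -0.3, -1.5]
width: 23.5
grip_force: 15.0
```

>>> send_rows --gripper '[2,2,2,2,2,2]' --delta_pos '[[0,0,0.04],[0,0,0.08],[0,0,0.11],[0,0,0.13],[0,0,0.13],[0,0,0.13]]' --twist '[[0,0,0],[0,0,0],[0,0,0],[0,0,0],[0,0,0],[0,0,0]]'

```text
time_s: 43.3
tool_pos: [449.4, -291.2, 54.5]
tool_rot: [0.0, 1.0, -0.0, 0.0]
wrist_force: [-0.7, 0.1, 3.4]
width: 23.2
grip_force: 15.0
```

Contact is at the expected height. I release, lift clear, and back away for a final check.

>>> send_rows --gripper '[5,5,5,5,5,5,5,5,5,5,5,5]' --delta_pos '[[0,0,0],[0,0,0],[0,0,0],[0,0,0],[0,0,-1],[0,0,-3],[0,0,-6],[0,0,-10],[0,0,-14],[0,0,-17],[0,0,-17],[0,0,-17]]' --twist '[[0,0,0],[0,0,0],[0,0,0],[0,0,0],[0,0,0],[0,0,0],[0,0,0],[0,0,0],[0,0,0],[0,0,0],[0,0,0],[0,0,0]]'

```text
time_s: 44.5
tool_pos: [449.6, -291.3, 225.3]
tool_rot: [0.0, 1.0, -0.001, 0.001]
wrist_force: [-0.2, 0.1, -1.0]
width: 49.5
grip_force: 0.0
```

```bash
python3 - <<'E'
from h import *
d=snap('side','s13')
np.set_printoptions(precision=1,suppress=True)
P=cloud(d)
for n,g in(('amber',(461,283)),('white',(603,-140)),('ruby',(447,-11)),('cobalt',(449,-291))):
    m=np.hypot(P[...,0]-g[0],P[...,1]-g[1])<58
    print(n,*[circ(d,g,58,lo,90) for lo in(14,36,64)],np.nanmax(np.where(P[...,2]<100,P[...,2],0)[m]))
print(circ(d,(610,127),80,12,60),monitor.state()['tool_pos'])
E
```

```text
amber [461.8 283.5  51.1] [461.9 284.   40.4] [462.6 284.4  12.3] 76.3093958892299
white [ 602.8 -137.4   51.3] [ 603.  -138.4   41.5] [ 603.3 -139.2   12.7] 75.82626310271542
ruby [448.  -10.3  50.8] [449.1  -9.7  41.4] [446.8  -8.8  12.1] 75.84732405519412
cobalt [ 449.7 -287.6   50.4] [ 448.8 -288.9   41.1] [ 447.6 -288.8   13.6] 75.55858647351272
[610.1 127.9  69. ] [ 448.9 -290.7  224. ]
```

View pics/s13.png

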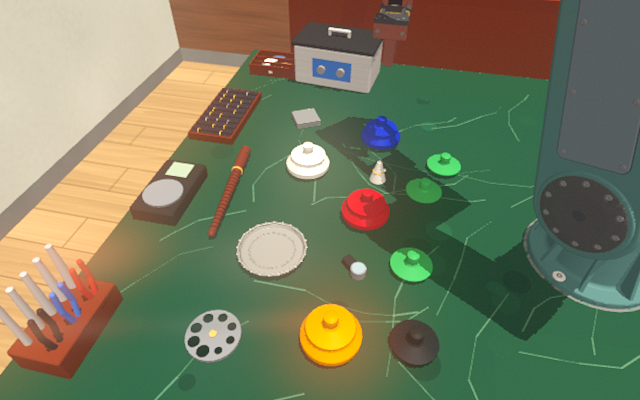

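All four lids sit level on their own dishes: amber (331,330), ruby (366,207), white (308,158) and cobalt (381,132). The tray at (272,248) is empty and the look-alikes are untouched. I hand in the job.

```bash
python3 -c "
from workcell import workorder
print(workorder.sign_off())"
```

```text
the job is handed in; nothing more can be done
None
```

All four lids are back on the dishes of their own colour, seated level with nothing else moved, and the job was handed in at about 45 s of the 120 s allowed.

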